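# Park the clear box on its mat

### The job

Swing the pivoted steel drip tray off the black mat until it rests against its red stop, then push the clear blue-lidded box across the counter until its whole base stands on the mat (the clip may overhang). Slide the box without lifting or tipping it, finish with the tray still at its stop, and leave the other things on the counter where they are.

Things in the scene. Friction and masses are not known exactly. Their poses are not given: they have to be found in the camera images.
- station: Fixed parking place. Origin: centre of the mat, on the counter. The mat is black with a yellow border, flush with the counter (no edge), 190 mm along its x and 160 mm along its y, border included. Just beyond its +x edge are the drip tray's pivot pin and a red stop post (16 mm across, 35 mm tall, centre x +193, y +55 mm).
- pivot (a point): Axis of the upright pivot pin (brass head, 36 mm tall) of the drip tray, on the counter surface; at x +155, y -100 mm in the station frame.
- tray (a joint): Heading of the drip tray, rad. 0: against the red stop, its length along the station's +y, its near wall 30 mm beyond the mat's +x edge. Positive: turned counter-clockwise seen from above, out over the mat; starts between 0.7 and 1.2, limit 1.45. Stiff (about 1 N sideways at its free end), stays where left; the stop ends the swing at 0.
- tray_end (a point): Middle of the drip tray's free end, 12 mm above the counter. The tray is a shallow open perforated steel tray, 60 mm wide, reaching from 25 mm behind the pin axis to 180 mm ahead of it (this end); its walls top out 24 mm above the counter, its underside is 3 mm above it.
- box: Loose clear box, blue lid latched shut (rigid with it), coloured cutters inside; 140 mm along x, 110 along y, 66 tall, 0.28 to 0.56 kg. Origin: centre of its underside. A steel spring clip (40 mm wide, 34 to 64 mm up) stands out 11 mm from its +x end, an orange latch 5 mm from its -x end; its long sides (+y, -y) are flat and plain. Too wide to grasp: push it.
- box_c1 (a point): Bottom corner of the box at x +70, y +55 mm in the box frame.
- box_c2 (a point): Bottom corner of the box at x +70, y -55 mm in the box frame.
- box_c3 (a point): Bottom corner of the box at x -70, y +55 mm in the box frame.
- box_c4 (a point): Bottom corner of the box at x -70, y -55 mm in the box frame.
- mug: Bystander, loose: blue mug, 80 mm across, 90 mm tall, handle on its +y side. Origin at the centre of its underside.
- jar: Bystander, loose: lidded amber jar, 68 mm across, 110 mm tall. Origin at the centre of its underside.
- mill: Bystander, loose: dark wooden pepper mill, 60 mm across, 155 mm tall. Origin at the centre of its underside.
- bowl: Bystander, loose: white bowl, 120 mm across, 55 mm tall. Origin at the centre of its underside.
- turner: Bystander, loose: kitchen spatula about 240 mm long lying flat along its x axis.
Mind the look-alikes: they are no part of the job. Of the things that look like the box, the middle-sized one is meant.

How it is judged (in metres and radians):
On the way, in this order (a step that is already met when the one before it is completed fails the run):
1. the tray is swung off the mat to its stop (value of joint tray below 0.12 rad), for 0.2 s.
2. the whole base of the box is on the mat (x of box_c1 in the frame of station between -0.101 and 0.101 m and y of box_c1 in the frame of station between -0.086 and 0.086 m and x of box_c2 in the frame of station between -0.101 and 0.101 m and y of box_c2 in the frame of station between -0.086 and 0.086 m and x of box_c3 in the frame of station between -0.101 and 0.101 m and y of box_c3 in the frame of station between -0.086 and 0.086 m and x of box_c4 in the frame of station between -0.101 and 0.101 m and y of box_c4 in the frame of station between -0.086 and 0.086 m), for 0.2 s.
At the end, for the whole second after the job is handed in: All four bottom corners of the box are on the mat (up to 6 mm over its outer edge allowed), the box flat on the counter and at rest, and the tray within 0.12 rad of its stop (all of step 2 and value of joint tray below 0.12 rad and height (world z) of box below 0.006 m and angle between box's own z axis and vertical below 0.06 rad and linear speed of box below 0.01 m/s); the robot touches nothing.
It fails at once if the box is lifted more than 20 mm or tipped more than 0.3 rad (height (world z) of box above 0.02 m or angle between box's own z axis and vertical above 0.3 rad).
It fails at once if a bystander is moved more than 30 mm (distance of any of mug, jar, mill, bowl, turner from where it was at the start of the episode above 0.03 m).
It also fails if it takes over 67 s, if anything falls off the work surface, if the arm or the gripper's body presses on something with over 40 N, if the wrist force passes 120 N, or if a joint passes its speed limit or range.

### The arm

A 6-joint arm with a two-finger parallel gripper is mounted at the origin on the work surface. World frame = base frame: x ahead of the robot, y to its left, z up, the work surface at z = 0. Lengths are in mm, angles in rad, forces in N, time in s.
With the tool pointing down it reaches from about 300 to 1000 mm from the base axis. Payload 5.1 kg.
Tool frame: the origin (TCP) lies midway between the tips of the shut fingers; the grasp point (between the pads) lies 19 mm behind it (manip.grasp_offset is the distance from the TCP to the grasp point, in mm); z points along the fingers, y is the direction in which the jaws open and shut (so a half turn about z gives the same grasp; the last joint's range is limited). The gripper opens to 95 mm and grips with 3 to 60 N. Pads are 20 mm wide; open, the fingers measure 119 mm over their backs; the gripper's body (75 mm by 180 mm) begins 59 mm behind the grasp point.
Start: joints at [-1.222, 0.124, 1.65, -0, 1.367, -0.083], TCP at [271.996, -590.341, 214.656] pointing down, gripper open.
Joint ranges: [-2.61, 2.61], [-1.02, 2.33], [0.03, 2.71], [-1.35, 4.49], [0.32, 2.68], [-2.91, 2.91]. Speed limits (rad/s): [2.57, 2.57, 3.14, 3.14, 3.14, 3.14].

### API

Orientations are given as [roll, pitch, yaw] about the fixed x, y, z axes, in that order (R = Rz(yaw) Ry(pitch) Rx(roll)).
In Python, from rig import manip gives the robot as it stands. Calls block until the motion is done:
- manip.move_ptp(position, orientation): joint-space move of the TCP to a pose.
- manip.line_to(position, rot=None, speed=150): straight line of the TCP; rot=None keeps the orientation; speed is the mean speed in mm/s.
- manip.move_joints(angles): joint-space move.
- manip.command_gripper(opening, strength=None): finger opening in mm; strength is the grip in N (None keeps the last); returns when the fingers have stopped.
- manip.sleep(seconds).
- manip.inverse_kinematics(position, orientation): joint angles nearest the present ones, or None.
- manip.snapshot(name): name is "side" or "top" or "wrist"; returns the picture (420x560x3 uint8, red, green, blue); there is no depth.
- manip.camera_info(name): a dict with "camera_matrix" (3x3 intrinsics, pixels), "dist" ([k1, k2, p1, p2, k3] as OpenCV has them; the pictures are not rectified), "eye" and "attitude" of the camera in the world. Camera axes: x right, y up, looking along -z (the intrinsics and any distortion apply to the point x, -y, -z); pixel columns grow to the right and rows downward; lengths in mm; the calibration is good to about 2 mm. A picture is of the moment at which its call begins: read the wrist's pose just before it. camera_info takes no time and is no camera call; for the wrist camera it gives the pose at the moment of the call.
A pose or a line that the arm cannot do raises manip.MotionError and nothing moves.
- manip.close_job(): hands the job in, once; it reports no verdict.
Readings, each from a call of its own:
- manip.get_t(): time.
- manip.get_q(): joint angles.
- manip.get_dq(): joint speeds.
- manip.get_effort(): joint torques, N m.
- manip.get_tool_pos(): TCP position.
- manip.get_eef_rot(): TCP orientation.
- manip.get_ft_force(): force on the tool from outside, world axes, zero at the start.
- manip.get_ft_torque(): the same for the moment, N m.
- manip.get_opening(): finger opening in mm.
Only numpy, scipy, OpenCV 4.12 (cv2) and the standard library are available. Lean on these libraries where they do the work, as an engineer would, in place of code of your own. Each camera call takes 0.05 s, during which the arm holds its last target.

## Working session

There is one attempt and no reset: what is moved stays moved. The work goes in short steps, each a Python script; the robot and the scene stay as the last script left them, time stands still between calls to the robot, and variables do not carry over. Pictures are saved under pics/ and viewed, and the job is handed in when it is done.

```bash
mkdir -p pics; ls; python3 - <<'E'
from rig import manip
import cv2
for n in ["side","top","wrist"]:
    i=manip.camera_info(n); print(n,i)
    cv2.imwrite(f"pics/{n}0.png",manip.snapshot(n)[:,:,::-1])
print(manip.get_t(),manip.get_eef_rot())
E
```

```text
pics
side {'camera_matrix': array([[422.92369861,   0.        , 277.82655924],
       [  0.        , 422.92369861, 207.78517921],
       [  0.        ,   0.        ,   1.        ]]), 'dist': array([-0.13110796,  0.        ,  0.        ,  0.        ,  0.        ]), 'eye': array([ 467.14667763,  933.64589685, 1037.71218869]), 'attitude': array([ 7.72965812e-01, -9.12177626e-04, -3.08199313e+00])}
top {'camera_matrix': array([[496.76571137,   0.        , 274.89867995],
       [  0.        , 496.76571137, 212.51608435],
       [  0.        ,   0.        ,   1.        ]]), 'dist': array([-0.13542863,  0.        ,  0.        ,  0.        ,  0.        ]), 'eye': array([ 385.50445356,   -3.94199262, 1386.04556853]), 'attitude': array([ 0.10972907, -0.01281232, -1.59711606])}
wrist {'camera_matrix': array([[326.50462865,   0.        , 274.14190225],
       [  0.        , 326.50462865, 213.5801288 ],
       [  0.        ,   0.        ,   1.        ]]), 'dist': array([-0.02857869,  0.        ,  0.        ,  0.        ,  0.        ]), 'eye': array([ 340.66889096, -557.70261465,  383.04805652]), 'attitude': array([-0.26924551,  0.00321977, -1.14007195])}
0.15 [-3.14002904e+00 -1.35347882e-04  4.31799933e-01]
```

View pics/top0.png

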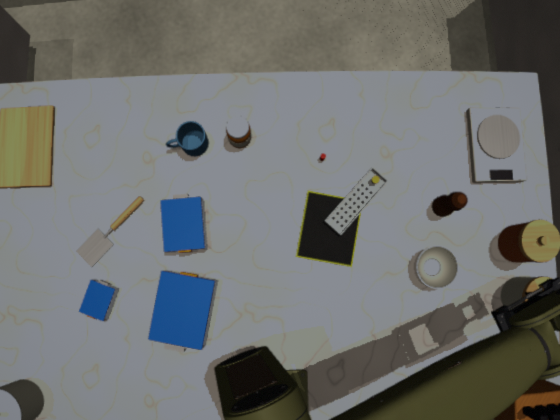

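View pics/side0.png

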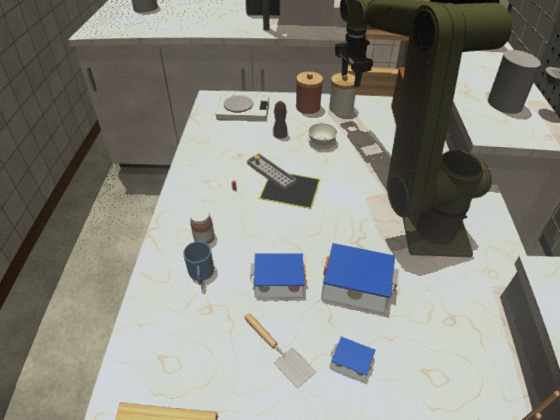

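The top view shows the mat at about (330,229), the tray on it, and its pivot at (377,181). The red stop is at (322,157). The middle-sized box is at (183,223), with the larger box at (183,310) and the small one at (98,300). I'll zoom in for exact corners.

```bash
cat > h.py <<'E'
import numpy as np,cv2
from scipy.spatial.transform import Rotation as Ro
def cam(i):
    R=Ro.from_euler('xyz',i['attitude']).as_matrix()@np.diag([1,-1,-1]) # cv cam->world
    return R,np.array(i['eye']),i['camera_matrix'],i['dist']
def w2p(P,i):
    R,e,K,d=cam(i); 
    return cv2.projectPoints(np.atleast_2d(P).astype(float),cv2.Rodrigues(R.T)[0],-R.T@e,K,d)[0][:,0]
def p2w(p,i,z=0):
    R,e,K,d=cam(i)
    u=cv2.undistortPoints(np.atleast_2d(p).astype(float)[:,None],K,d)[:,0]
    v=np.c_[u,np.ones(len(u))]@R.T
    return e+v*((z-e[2])/v[:,2])[:,None]
E
python3 - <<'E'
import cv2
im=cv2.imread('pics/top0.png')
cv2.imwrite('pics/mat_z.png',cv2.resize(im[145:275,285:400],None,fx=4.5,fy=4.5,interpolation=cv2.INTER_CUBIC))
cv2.imwrite('pics/box_z.png',cv2.resize(im[180:265,140:225],None,fx=7,fy=7,interpolation=cv2.INTER_CUBIC))
im=cv2.imread('pics/side0.png')
cv2.imwrite('pics/sbox_z.png',cv2.resize(im[240:310,235:325],None,fx=8,fy=8,interpolation=cv2.INTER_CUBIC))
E
```

```text
(no output)
```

View pics/mat_z.png

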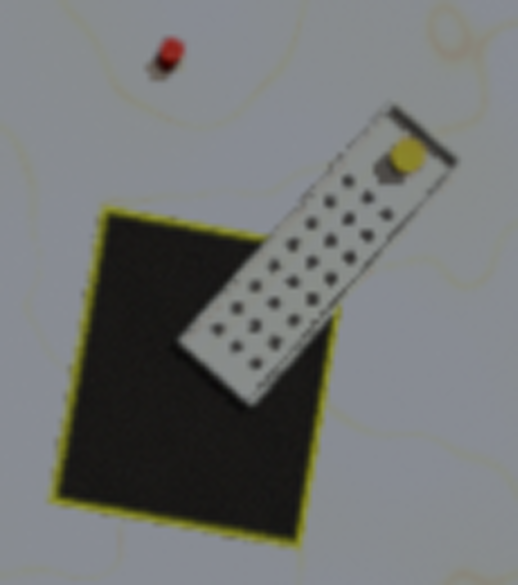

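View pics/box_z.png

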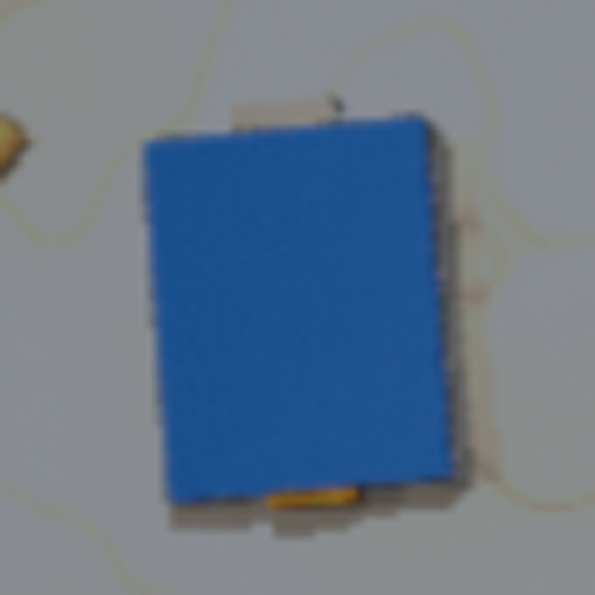

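View pics/sbox_z.png

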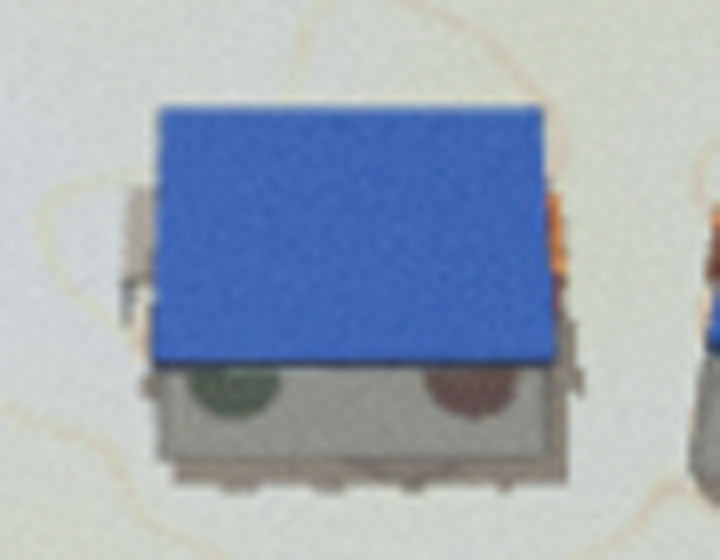

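```bash
python3 - <<'E'
from h import *
from rig import manip
i=manip.camera_info("top")
def un(p,f,o): return (np.array(p,float)+.5)/f-.5+np.array(o)
m=p2w(un([[104,208],[53,500],[298,545]],4.5,[285,145]),i)
print("mat TL,BL,BR",m.round(1), np.linalg.norm(m[0]-m[1]),np.linalg.norm(m[2]-m[1]))
c=(m[0]+m[2])/2; xd=m[0]-m[1]; yd=m[1]-m[2]
th=np.mean([np.arctan2(xd[1],xd[0]),np.arctan2(-yd[0],yd[1])]);print("station",c,th)
S=np.array([[np.cos(th),-np.sin(th)],[np.sin(th),np.cos(th)]])
print("stop pred",w2p([*(c[:2]+S@[193,55]),35],i), "px",un([172,50],4.5,[285,145]))
print("pin pred",w2p([*(c[:2]+S@[155,-100]),36],i), "px",un([408,155],4.5,[285,145]))
print('piv',c[:2]+S@[155,-100])
e=p2w(un([[179,340],[250,404]],4.5,[285,145]),i,24); print("tray end",e, e.mean(0))
d=e.mean(0)[:2]-(c[:2]+S@[155,-100]); print("ang",np.arctan2(d[1],d[0])-th-np.pi/2,np.linalg.norm(d))
b=p2w(un([[148,142],[430,117],[452,478],[168,500]],7,[140,180]),i,66)
print("box c1 c2 c4 c3",b.round(1)); print(b.mean(0))
x=b[0]-b[3]+b[1]-b[2]; print("yaw",np.arctan2(x[1],x[0]),np.linalg.norm(b[0]-b[3]),np.linalg.norm(b[0]-b[1]))
j=manip.camera_info("side")
bs=p2w((np.array([[160,107],[543,107],[557,362],[155,362]])+.5)/8-.5+[235,240],j,66);print(bs.round(1),bs.mean(0))
E
```

```text
mat TL,BL,BR [[ 597.  -120.1    0. ]
 [ 415.2  -82.4    0. ]
 [ 383.  -233.8    0. ]] 185.70671957471322 154.8319290744511
station [ 489.98299422 -176.94388882    0.        ] -0.20693382309577238
stop pred [[322.83533458 155.49274336]] px [322.83333333 155.72222222]
pin pred [[375.30038    178.77155545]] px [375.27777778 179.05555556]
piv [ 621.13013448 -306.65675481]
tray end [[ 510.41429206 -161.40492174   24.        ]
 [ 469.93166088 -203.65300671   24.        ]] [ 490.17297647 -182.52896422   24.        ]
ang 1.0190985065180227 180.43692978640456
box c1 c2 c4 c3 [[572.4 281.8  66. ]
 [579.3 172.7  66. ]
 [440.7 165.8  66. ]
 [434.7 274.5  66. ]]
[506.7713611  223.69676466  66.        ]
yaw 0.0514252724261103 137.84777933484781 109.40001303859056
[[579.4 174.9  66. ]
 [440.2 166.5  66. ]
 [433.2 277.1  66. ]
 [570.4 285.3  66. ]] [505.80549358 225.92380124  66.        ]
```

```bash
cat >> h.py <<'E'
th=-0.207; C=np.array([490.,-177.]); S=np.array([[np.cos(th),-np.sin(th)],[np.sin(th),np.cos(th)]])
PIV=C+S@[155,-100]
def traypt(a,r,lat,z=10):  # pusher on ccw side, moving cw
    h=th+np.pi/2+a; d=np.array([np.cos(h),np.sin(h)]); n=np.array([-d[1],d[0]])
    p=PIV+r*d+lat*n
    return [p[0],p[1],z],[np.pi,0,h-np.pi/2]
E
cat > t.py <<'E'
from h import *
from rig import manip
i=manip.camera_info("top")
print("mill,bowl,jar,mug,turner",p2w([[443,207],[435,268],[238,140],[185,140],[143,198]],i).round())
for a in (1.02,.5,.03):
    print(a,traypt(a,150,40)[0],manip.inverse_kinematics(*traypt(a,150,40)))
manip.command_gripper(0)
p,r=traypt(1.02,150,56)
manip.move_ptp([p[0],p[1],200],r); manip.line_to([p[0],p[1],10],speed=200)
print(manip.get_tool_pos(),manip.get_ft_force(),manip.get_t())
cv2.imwrite("pics/top1.png",manip.snapshot("top")[:,:,::-1]);cv2.imwrite("pics/side1.png",manip.snapshot("side")[:,:,::-1])
E
python3 t.py; python3 -c "
import cv2,numpy as np
a=cv2.imread('pics/top1.png')[130:280,280:470];b=cv2.imread('pics/side1.png')[90:230,210:400]
cv2.imwrite('pics/z1.png',np.hstack([cv2.resize(a,(400,316)),cv2.resize(b,(400,316))]))"
```

```text
mill,bowl,jar,mug,turner [[ 542. -508.    0.]
 [ 368. -475.    0.]
 [ 749.   74.    0.]
 [ 753.  227.    0.]
 [ 588.  347.    0.]]
1.02 [np.float64(484.69279600144284), np.float64(-232.6772701162447), 10] [-5.47420723e-01  9.99787911e-02  2.05023627e+00 -4.44089210e-16
  9.91377592e-01  2.10375604e-01]
0.5 [np.float64(539.5194378043145), np.float64(-174.66731503819906), 10] [-4.07756471e-01  1.60025496e-01  1.98302043e+00 -4.44089210e-16
  9.98546727e-01  8.70039856e-01]
0.03 [np.float64(608.1750880057605), np.float64(-152.02200196017256), 10] [-3.30551313e-01  2.77104794e-01  1.84283079e+00 -4.44089210e-16
  1.02165707e+00  1.41724501e+00]
[ 474.57230715 -245.06657614   11.20829309] [-0.09846325 -0.134575    0.83138374] 4.25
```

View pics/z1.png

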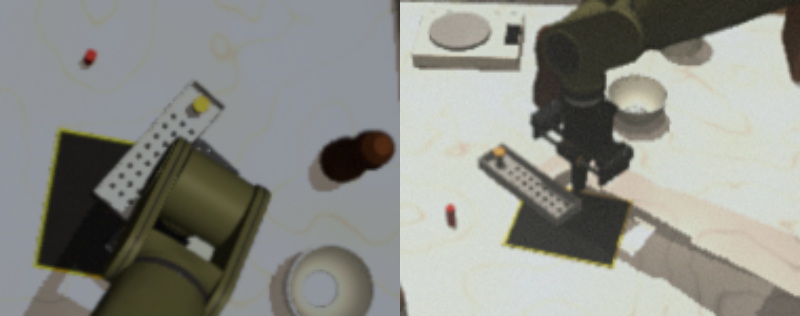

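The closed fingers are down just outside the tray's rear wall. I'll swing the tray along an arc.

```bash
cat > t2.py <<'E'
from h import *
from rig import manip
for a in np.linspace(1.02,0.03,11):
    p,r=traypt(a,150,40); manip.line_to(p,r,speed=80)
    print(round(a,2),manip.get_ft_force().round(1),manip.get_t())
p,r=traypt(.06,150,75); manip.line_to(p,speed=150); manip.line_to([p[0],p[1],230],speed=250)
manip.move_ptp([450,60,230],[np.pi,0,1.6])
print(manip.get_t())
cv2.imwrite("pics/top2.png",manip.snapshot("top")[:,:,::-1]);cv2.imwrite("pics/side2.png",manip.snapshot("side")[:,:,::-1])
E
python3 t2.py
```

```text
1.02 [ 0.2 -1.  -0.6] 4.7
0.92 [ 0.3 -0.6 -0.3] 5.0417
0.82 [ 0.3  0.7 -0.3] 5.3833
0.72 [-1.  -0.4  0.4] 5.725
0.62 [ 0.4  0.8 -0.2] 6.0667
0.52 [ 0.1 -0.8  0.2] 6.4083
0.43 [0.1 0.7 0.3] 6.75
0.33 [0.4 0.7 0.2] 7.0917
0.23 [ 0.4 -1.  -0.3] 7.4333
0.13 [ 0.6 -0.1  0.6] 7.775
0.03 [0.1 0.3 1.2] 8.1167
10.8417
```

View pics/top2.png

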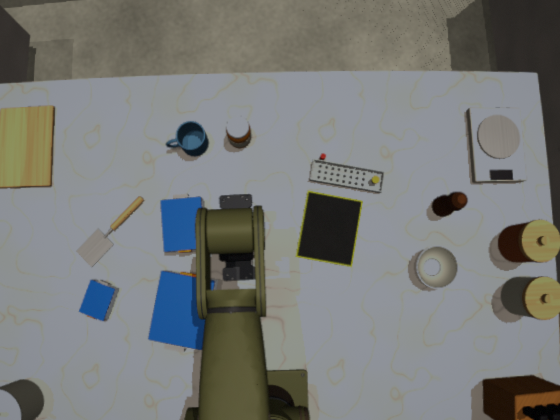

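View pics/side2.png

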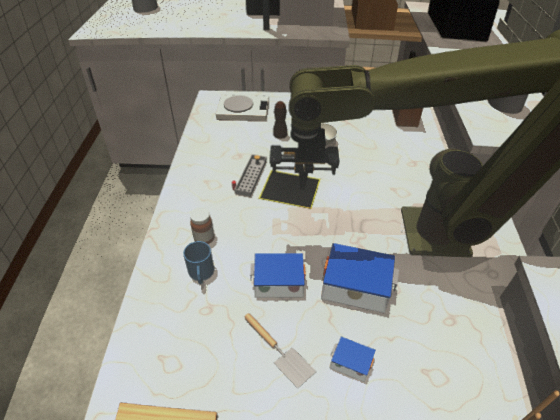

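```bash
python3 -c "
import cv2
im=cv2.imread('pics/top2.png')
cv2.imwrite('pics/z2.png',cv2.resize(im[145:275,290:395],None,fx=4.5,fy=4.5,interpolation=cv2.INTER_CUBIC))"
```

```text
(no output)
```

View pics/z2.png

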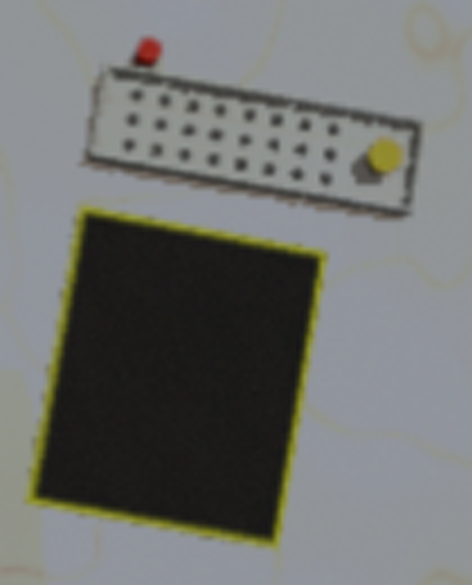

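```bash
cat > t3.py <<'E'
from h import *
from rig import manip
i=manip.camera_info("top")
un=lambda p:(np.array(p,float)+.5)/4.5-.5+[290,145]
m=p2w(un([[82,208],[325,254],[276,543],[32,500]]),i); print(m.mean(0))
x=m[0]-m[3]+m[1]-m[2]; print("yaw",np.arctan2(x[1],x[0]))
t=p2w(un([[88,160],[408,213]]),i,24);d=t[0]-t[1];print("tray",np.arctan2(d[1],d[0])-np.pi/2-th,np.linalg.norm(d))
B=np.array([506.3,224.8]);yb=0.055
# rigid motion B->C as pure rotation about one centre
dth=th-yb
Rm=lambda a:np.array([[np.cos(a),-np.sin(a)],[np.sin(a),np.cos(a)]])
O=np.linalg.solve(np.eye(2)-Rm(dth),C-Rm(dth)@B)
def tool(s,off,z=12):
    b=O+Rm(s*dth)@(B-O); y=yb+s*dth
    p=b+Rm(y)@[0,off]
    return [p[0],p[1],z],[np.pi,0,y+np.pi/2]
for s in (0,1):print(O,tool(s,65),manip.inverse_kinematics(*tool(s,65)))
manip.command_gripper(95)
p,r=tool(0,84)
manip.line_to([450,60,230],r)if 0 else manip.move_ptp([p[0],p[1],200],r)
manip.line_to([p[0],p[1],12],speed=150)
print(manip.get_tool_pos(),manip.get_opening(),manip.get_ft_force(),manip.get_t())
cv2.imwrite("pics/top3.png",manip.snapshot("top")[:,:,::-1]);cv2.imwrite("pics/side3.png",manip.snapshot("side")[:,:,::-1])
im=cv2.imread("pics/side3.png");cv2.imwrite("pics/z3.png",cv2.resize(im[180:400,180:420],None,fx=2.5,fy=2.5))
E
python3 t3.py
```

```text
[ 490.13548326 -177.66654666    0.        ]
yaw -0.20615070287671788
tray 0.01928896369542779 201.96460883841573
[-1026.65510002    85.7574493 ] ([np.float64(502.72680212324053), np.float64(289.7017122804439), 12], [3.141592653589793, 0, 1.6257963267948965]) [ 4.30271419e-01  1.83312668e-01  1.95203969e+00 -4.44089210e-16
  1.00624029e+00  3.75271419e-01]
[-1026.65510002    85.7574493 ] ([np.float64(503.35911677322423), np.float64(-113.38762699726293), 12], [3.141592653589793, 0, 1.3637963267948965]) [-3.25633048e-01  5.11151051e-02  2.09842290e+00 -4.44089210e-16
  9.92054651e-01 -1.18633048e-01]
[502.60200821 309.10442337  13.21885664] 94.77496679066564 [0.07660084 0.48544561 0.17872817] 14.875
```

View pics/z3.png

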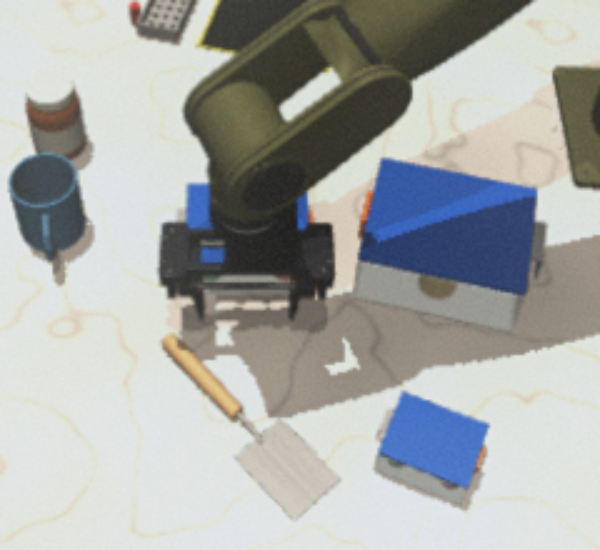

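```bash
sed -n '/^B=/,/^    return/p' t3.py > tool.py; cat > t4.py <<'E'
from h import *
from rig import manip
exec(open('tool.py').read())
p,r=tool(0,68);manip.line_to(p,r,speed=60)
for s in np.linspace(0,.85,9):
    manip.line_to(*tool(s,65),speed=70); print(round(s,2),manip.get_tool_pos().round(1),manip.get_ft_force().round(1))
print(manip.get_t())
cv2.imwrite("pics/top4.png",manip.snapshot("top")[:,:,::-1]);cv2.imwrite("pics/side4.png",manip.snapshot("side")[:,:,::-1])
a=cv2.imread('pics/top4.png')[130:290,200:400];b=cv2.imread('pics/side4.png')[130:290,180:380]
cv2.imwrite('pics/z4.png',np.hstack([cv2.resize(a,(400,320)),cv2.resize(b,(400,320))]))
E
python3 t4.py
```

```text
0.0 [502.7 289.6  12. ] [ 0.6  0.5 -0.8]
0.11 [507.9 246.6  12. ] [ 0.2 -0.1 -1.2]
0.21 [511.7 203.8  11.9] [ 0.  -0.2 -0.2]
0.32 [514.5 161.   12. ] [-1.4 -0.4  0.2]
0.42 [515.8 118.   11.9] [0.9 0.1 0.5]
0.53 [516.3  75.1  12. ] [-0.5  0.4  0.2]
0.64 [515.3  32.1  11.9] [ 0.1  0.1 -0.1]
0.74 [513.3 -10.7  12.1] [-0.3  0.   0.5]
0.85 [509.9 -53.6  11.9] [-0.5 -0.   1.2]
21.775
```

View pics/z4.png

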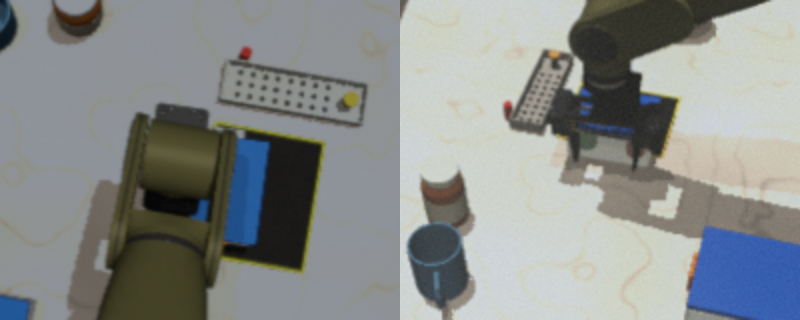

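```bash
cat > t5.py <<'E'
from h import *
from rig import manip
exec(open('tool.py').read())
for s in (.92,1.0):manip.line_to(*tool(s,65),speed=50)
manip.sleep(.2)
manip.line_to(tool(1,100)[0],speed=100)
p=tool(1,110,220)[0];manip.line_to(p,speed=200)
manip.move_ptp([400,180,300],tool(.3,0)[1])
print(manip.get_t())
cv2.imwrite("pics/top5.png",manip.snapshot("top")[:,:,::-1]);cv2.imwrite("pics/side5.png",manip.snapshot("side")[:,:,::-1])
a=cv2.imread('pics/top5.png')[145:275,290:395]
cv2.imwrite('pics/z5.png',cv2.resize(a,None,fx=4.5,fy=4.5,interpolation=cv2.INTER_CUBIC))
E
python3 t5.py
```

```text
26.3833
```

View pics/z5.png

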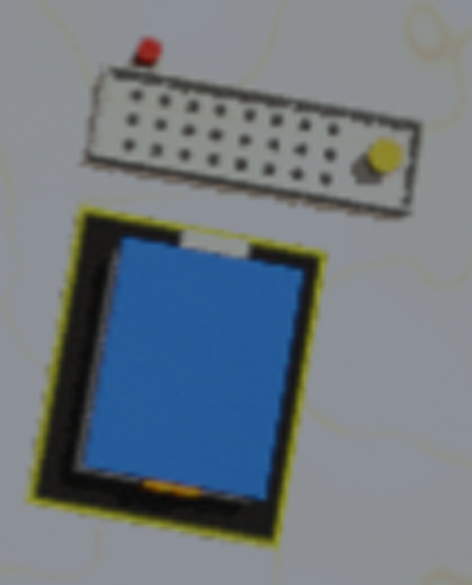

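View pics/side5.png

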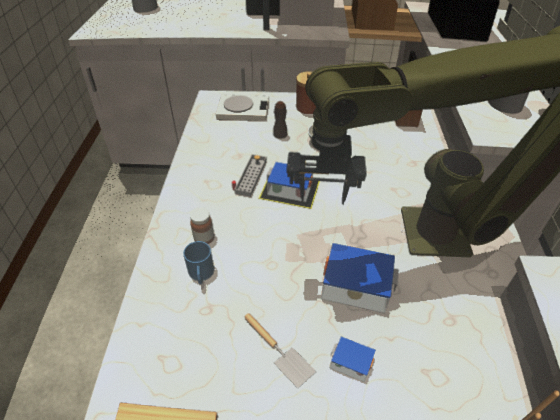

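View pics/top5.png

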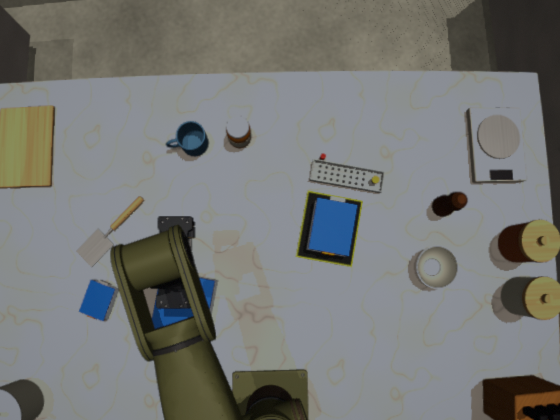

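Lid corners in the zoom are at about (122,237), (304,270), (266,500) and (78,470). I'll convert those to the station frame and hand in if they fit.

```bash
python3 - <<'E'
from h import *
from rig import manip
i=manip.camera_info("top")
b=p2w((np.array([[122,237],[304,270],[266,500],[78,470]])+.5)/4.5-.5+[290,145],i,66)
s=(b[:,:2]-[490,-177.3])@S; print(s.round(1),s.mean(0))
if (abs(s)<[95,80]).all(): manip.close_job(); print("closed",manip.get_t())
E
```

```text
[[ 69.1  54.5]
 [ 69.4 -56.5]
 [-70.1 -56.6]
 [-72.5  56.4]] [-0.99145979 -0.54580619]
the job is handed in; nothing more can be done
the job is handed in; nothing more can be done
```

The tray is at its red stop, the box stands wholly on the mat, and the job is handed in. It took about 26 s of the 67 s allowed.

- **Tray:** I pushed it with the closed fingers along an arc about the pivot until it reached the stop. In the image after that push its heading measured about 0.02 rad (limit 0.12). It looks unchanged in the final picture.
- **Box:** I pushed the middle-sized box with the open gripper, two fingers low on its plain long side, along one smooth arc. The final top-camera check puts its centre about 1 mm from the mat centre. All four corners lie within ±73 mm in x and ±57 mm in y, well inside the mat (±95, ±80).
- **Bystanders and robot:** The mug, jar, mill, bowl and turner look unmoved by eye in the final pictures; I did not measure them. The arm was clear of everything when I handed in. The wrist force read at most about 1.5 N at each stop; I did not sample it during the moves.

None of the checks failed or disagreed.

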